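Sort the cracked viewport out, load the sound one and hold the pump-down lever half open

ROBOT

A 6-joint arm with a two-finger parallel gripper is mounted at the origin on the work surface. World frame = base frame: x ahead of the robot, y to its left, z up, the work surface at z = 0. Lengths are in m, angles in rad, forces in N, time in s.
With the tool pointing down it reaches from about 0.4 to 0.825 m from the base axis. Payload 7 kg.
Tool frame: the origin (TCP) lies at the very end of the fingers, on their centre line; the grasp point (between the pads) lies 19 mm behind it; z points along the fingers, x is the direction in which the jaws open and shut, and the axes are right-handed (so a half turn about z gives the same grasp; the last joint's range is limited). The gripper opens to 88 mm and grips with 3 to 60 N. Pads are 19 mm wide; open, the fingers measure 130 mm over their backs; the gripper's body (78 mm by 193 mm) begins 47 mm behind the grasp point.
Start: joints at [1.452, 0.359, 0.012, 0, -1.224, -0.288], TCP at [0.267, 0.62, 0.227] pointing down, gripper open.
Joint ranges: [-3.07, 3.07], [-1.43, 2.12], [-1.02, 1.25], [-3.03, 1.67], [-3.05, -0], [-3.03, 3.03]. Speed limits (rad/s): [2.39, 2.39, 3.01, 3.14, 3.14, 3.14].

INTERFACE

Orientations are given as [roll, pitch, yaw] about the fixed x, y, z axes, in that order (R = Rz(yaw) Ry(pitch) Rx(roll)).
In Python, from station import telemetry, grab_frame, arm, regions_of, pinpoint gives the robot as it stands. The module is installed in compiled form; this text tells all that it offers.
- The arm moves only by the shell command python3 -m inch 'ROWS' [FORCE]. ROWS is text: rows parted by semicolons, each of 7 numbers parted by spaces: the opening, from 0 (shut) to 1 (fully open), then the shift along the world's x, y, z in cm, then the turn, a rotation vector about the world's x, y, z in degrees. A call has 1 to 12 rows; each row is the pose to reach, as a shift and turn from the pose measured when the call began; what a row does not reach only later rows make up. A row lasts 1/8 s, in which the tool goes at most 62.5 mm and 10.7 degrees, less where a joint would pass 70% of its speed; a pose out of reach is approached as far as the arm can. A call with a gripper value outside its range is refused whole. The fingers move at their own pace and stop on an object; FORCE is the grip in N (left out, the last holds). Time passes only in rows, so rows that repeat a pose let the fingers close. It gives the time, the measured TCP pose, the force and the opening at its end, in the units of the state.
- telemetry.get_state(): the state, without advancing time (a new reading comes with each control period).
- grab_frame(name): name is "scene" or "top" or "wrist"; returns a dict with "pixels" (384x512x3 uint8, red, green, blue), "fx", "fy", "cx", "cy" (pixels), "dist_coeffs" ([k1, k2, p1, p2, k3] as OpenCV has them; the pictures are not rectified), "R" (3x3) and "t" (3): a world point X has camera coordinates R X + t. Camera axes: x right, y down, z forward; pixel columns grow to the right and rows downward; lengths in m; the calibration is good to about 2 mm. A picture is of the moment at which its call begins. There is no depth.
- arm.job_done(): hands the job in, once; it reports no verdict.
Trained networks look in the newest picture that a camera, given by its name, has taken for a name from the list of things; names that differ only in an ending like _2 or _b are one class to them, and where a whole thing is asked for, a point or a joint stands for the part that bears it (a point fixed in the world has none). Each returns a list of dicts, best first, with "p" (0 to 1); they miss things now and then, are a little off and sometimes report something else, mostly with a low value. They report only what shows in the picture. A call takes as long as a camera call. They do not tell look-alikes from the thing itself.
- regions_of(camera, name): "pixels" (384x512 bool, what is visible of it) and "bbox" ([left, top, right, bottom] in pixels, round what is visible of it).
- pinpoint(camera, name): "location" ([column, row] in pixels: a listed point, or the origin of a listed thing).
The state is a dict: "t": time; "q": joint angles; "qd": joint speeds; "joint_efforts": joint torques, N m; "eef_pos": TCP position; "ee_rot": TCP orientation; "force": force on the tool from outside, world axes, zero at the start; "moment": the same for the moment, N m; "width": finger opening in m.
Only numpy, scipy, OpenCV 4.12 (cv2) and the standard library are available. Lean on these libraries where they do the work, as an engineer would, in place of code of your own. Each camera call takes 0.05 s, during which the arm holds its last target. There are 200 camera calls.

TASK

The open steel case holds three black flanges: a cracked window with tape crossed over its glass, a sound window, and a blank cap that stays where it is. Set the taped window down in the grey reject bin and seat the sound one flat inside the ring of the pump station's inlet port, both put down gently, not dropped. Then ease the spring-return valve lever to half open, in line with the middle of the three pips on its scale and never past about two thirds because a fast pump-down would break the glass, and finish while still holding it there, since it springs shut if let go; leave everything else on the bench alone.

Things in the scene. Friction and masses are not known exactly. Their poses are not given: they have to be found in the camera images.
- case: Open olive steel case, fixed; 300 mm along x, 180 mm along y, walls 4 mm thick, rim 70 mm high; origin under its centre. Lid fixed open on the -y edge, leaning 19 degrees out, 245 mm high. Grey foam (top 32 mm up) has three round pockets, 61 mm wide, 8 mm deep, at x -85, 0 and +85 mm, y 0; a flange stands in each, in any order, its underside 24 mm above the bench
- taped_window: The reject: black viewport flange with two paper tape strips crossed over its glass. Upright: rim 55 mm in diameter, 6 mm thick, at the bottom, tapering up to 10 mm height into a plain barrel 44 mm in diameter (the grip) that ends at 38 mm; origin at the centre of the underside, z up its axis. 0.1 to 0.2 kg. Must end in the reject bin
- sound_window: The sound viewport: same shape and size as the taped one (0.1 to 0.2 kg), but with clear glass and no tape; origin at the centre of the underside, z up. It must end on the port
- blank_cap: Black blank cap: a flat flange 55 mm in diameter, only 14 mm high, no barrel and no glass, a bare metal boss 26 mm wide on top, in the third pocket; origin at the centre of the underside. It stays where it is
- reject_bin: Grey open plastic bin, fixed to the bench. 170 mm along its x, 130 mm along its y, walls 4 mm thick and 55 mm high, lined with a foam pad whose top is 20 mm above the bench; origin under its centre at bench level
- pump_station: Grey bench pump station, fixed: enclosure 200 mm along x, 300 mm along y, deck 75 mm high, front panel on -x; origin under its centre at bench level. On the deck: inlet port near the -y end; valve lever and curved steel scale in the other half. Three pips on the scale, 99 mm from the pivot: closed (towards the station's -x), half open (45 degrees on), open (towards +y)
- port_face (a point): Centre of the port's flat sealing face, 97 mm above the bench, facing up; axes as the station's. A locating ring, 60 mm inside and 70 mm outside diameter, stands 4 mm above this face: the 55 mm rim of the window drops inside it and rests on the face
- valve_lever (a joint): Angle of the valve lever about its upright pivot: 0 = closed, pointing to the station's -x (its start), growing clockwise from above to 1.571 = fully open, pointing to the station's +y; 0.785 = half open. A spring drives it back to 0: torque 0.245 N m at 0, 0.52 at half, 0.795 fully open (about 3.8, 8 and 12 N at the grip)
- lever_pivot (a point): The lever's pivot axis at the height of the lever's middle, 111 mm above the bench, fixed to the station; axes as the station's
- lever_grip (a point): Centre of the lever's black sleeve, 65 mm from the pivot, 111 mm above the bench; turns with the lever, which points from the pivot along this point's -x. Sleeve 55 mm long, 22 mm wide, 14 mm high, its end 90 mm from the pivot; the deck is 36 mm below its centre. Can be pinched across its width from above or pushed from the side
- copper_block: Polished copper cold-finger block 50 x 34 x 26 mm with a 20 mm stud on top, 48 mm high in all; a bystander, leave it alone; origin at its underside
- fiber_connector: Silver fiber connector body standing on its square foot, 22 x 22 mm, 38 mm high; a bystander, leave it alone; origin at its underside
- lens_mount: Blue lens mount: ring 54 mm in diameter on a foot 30 x 50 mm, 73 mm high; a bystander, leave it alone; origin at its underside
- flange_clamp: Aluminium flange clamp ring 68 mm in diameter, 16 mm high, with a wing nut; a bystander, leave it alone; origin at its underside
- hex_driver: Screwdriver lying on the bench, 170 mm long; a bystander, leave it alone; origin at its underside
There are look-alikes about, which are no part of the job. Leave any green or pink look-alike of the taped_window alone.

How it is judged:
On the way, in this order (a step that is already met when the one before it is completed fails the run):
1. the taped window rests in the reject bin and the sound window is seated on the port, both let go (x of taped_window in the frame of reject_bin between -0.06 and 0.06 m and y of taped_window in the frame of reject_bin between -0.042 and 0.042 m and z of taped_window in the frame of reject_bin below 0.04 m and horizontal distance between sound_window and port_face below 0.006 m and z of sound_window in the frame of port_face between -0.003 and 0.003 m and angle between sound_window's own z axis and vertical below 0.06 rad and contact force between the fingers and taped_window below 0.05 N and contact force between the fingers and sound_window below 0.05 N and linear speed of each of taped_window, sound_window below 0.03 m/s), for 0.2 s.
2. the fingers hold the valve lever half open (value of joint valve_lever between 0.645 and 0.925 rad and contact force between the fingers and valve_lever above 3 N), for 0.5 s.
At the end, for the whole second after the job is handed in: Taped window in the reject bin; sound window flat on the port face inside the ring (6 mm of centre, 3 mm of height); both let go and still. Fingers hold the valve lever within 8 degrees of half open (0.645 to 0.925 rad) against its spring, contact over 3 N (all of step 1 and all of step 2 and velocity of joint valve_lever between -0.1 and 0.1 rad/s); the arm keeps its last pose, push and grip.
It fails at once if the valve lever goes past about two thirds open (1.10 rad) (value of joint valve_lever above 1.1 rad).
It fails at once if the valve is opened (past 0.3 rad) while the sound window is not seated on the port (value of joint valve_lever above 0.3 rad and not (horizontal distance between sound_window and port_face below 0.006 m and z of sound_window in the frame of port_face between -0.003 and 0.003 m and angle between sound_window's own z axis and vertical below 0.06 rad)).
It fails at once if a window is dropped (falls freely faster than 0.5 m/s) ((linear speed of taped_window above 0.5 m/s and contact force between the fingers and taped_window below 0.01 N) or (linear speed of sound_window above 0.5 m/s and contact force between the fingers and sound_window below 0.01 N)).
It fails at once if a bystander is moved by more than 20 mm (distance of any of blank_cap, copper_block, fiber_connector, lens_mount, flange_clamp, hex_driver from where it was at the start of the episode above 0.02 m).
It also fails if it takes over 72 s, if anything falls off the work surface, if the arm or the gripper's body presses on something with over 40 N, if the wrist force passes 120 N, or if a joint passes its speed limit or range.

## Working session

There is one attempt and no reset: what is moved stays moved. The work goes in short steps, Python scripts to look and compute and a shell command to move; the robot and the scene stay as the last step left them, time stands still between calls to the robot, and variables do not carry over. Pictures are saved under pics/ and viewed, about 8 in all and at most 12, crops included, and the job is handed in when it is done.

```bash
mkdir -p pics; cat > h.py <<'E'
import numpy as np, cv2
from station import telemetry, grab_frame, arm, regions_of, pinpoint
def ray(f,uv,z):
    K=np.array([[f["fx"],0,f["cx"]],[0,f["fy"],f["cy"]],[0,0,1]])
    n=cv2.undistortPoints(np.array([[uv]],float),K,np.array(f["dist_coeffs"])).ravel()
    R=np.array(f["R"]);t=np.array(f["t"]);c=-R.T@t;d=R.T@np.array([n[0],n[1],1])
    return c+d*(z-c[2])/d[2]
def proj(f,X):
    K=np.array([[f["fx"],0,f["cx"]],[0,f["fy"],f["cy"]],[0,0,1]])
    return cv2.projectPoints(np.array([X],float),cv2.Rodrigues(np.array(f["R"]))[0],np.array(f["t"]),K,np.array(f["dist_coeffs"]))[0].ravel()
def save(f,n,crop=None,s=1):
    im=f["pixels"][:,:,::-1]
    if crop: im=im[crop[1]:crop[3],crop[0]:crop[2]]
    cv2.imwrite("pics/"+n+".png",cv2.resize(im,None,fx=s,fy=s,interpolation=cv2.INTER_CUBIC))
E
python3 - <<'E'
from h import *
print(telemetry.get_state())
Z=dict(case=0,taped_window=.024,sound_window=.024,blank_cap=.024,reject_bin=0,pump_station=0,port_face=.097,lever_pivot=.111,lever_grip=.111)
fs={}
for c in("scene","top"):
    f=fs[c]=grab_frame(c);R=np.array(f["R"]);print(c,-R.T@np.array(f["t"]))
    for k,z in Z.items():
        print(c,k,[(round(o["p"],2),np.round(o["location"]).tolist(),np.round(ray(f,o["location"],z),3).tolist()) for o in pinpoint(c,k)[:4]])
im=np.vstack([fs["scene"]["pixels"],fs["top"]["pixels"]])[:,:,::-1]
save(fs["scene"],"s0",s=1.5);save(fs["top"],"t0",s=1.5)
E
```

```text
{'t': 0.0, 'q': array([ 1.45210483e+00,  3.59380888e-01,  1.10481563e-02, -3.44578637e-04,
       -1.22410725e+00, -2.88090335e-01]), 'qd': array([ 0.00121156,  0.00020676,  0.00134699,  0.00061502,  0.00029138,
       -0.00081154]), 'joint_efforts': array([ 4.29944259e-05, -5.82723427e+01,  2.93049020e+01,  6.99758381e+00,
        7.00752513e-03, -1.61427911e-04]), 'eef_pos': array([0.26690581, 0.6194463 , 0.22562292]), 'ee_rot': array([-3.14143619e+00, -1.66796075e-03, -1.97769563e+00]), 'force': array([ 0.13896521, -0.71638666,  0.11438451]), 'moment': array([-0.03535812,  0.00949354, -0.02251345]), 'width': 0.08792323183239596}
scene [1.02540063 0.29479633 1.09828339]
scene case [(0.96, [172.0, 145.0], [0.492, -0.303, 0.0])]
scene taped_window [(0.74, [217.0, 87.0], [0.268, -0.302, 0.024]), (0.55, [194.0, 120.0], [0.404, -0.289, 0.024])]
scene sound_window [(0.79, [177.0, 144.0], [0.496, -0.28, 0.024])]
scene blank_cap [(0.56, [152.0, 164.0], [0.584, -0.298, 0.024])]
scene reject_bin [(0.67, [244.0, 198.0], [0.532, -0.04, 0.0])]
scene pump_station []
scene port_face [(0.86, [333.
[... 439 characters left out ...]
2.0], [0.415, -0.292, 0.024]), (0.46, [281.0, 110.0], [0.755, -0.029, 0.024])]
top sound_window [(0.7, [370.0, 197.0], [0.49, -0.294, 0.024])]
top blank_cap [(0.57, [371.0, 169.0], [0.575, -0.3, 0.024])]
top reject_bin [(0.97, [282.0, 180.0], [0.545, -0.034, 0.0]), (0.55, [148.0, 188.0], [0.52, 0.378, 0.0]), (0.34, [372.0, 197.0], [0.493, -0.307, 0.0])]
top pump_station [(0.91, [174.0, 180.0], [0.545, 0.298, 0.0])]
top port_face [(0.83, [199.0, 175.0], [0.55, 0.209, 0.097]), (0.38, [371.0, 224.0], [0.409, -0.28, 0.097])]
top lever_pivot [(0.97, [149.0, 163.0], [0.582, 0.349, 0.111]), (0.16, [198.0, 177.0], [0.542, 0.208, 0.111])]
top lever_grip [(0.63, [148.0, 186.0], [0.514, 0.351, 0.111])]
```

View pics/t0.png

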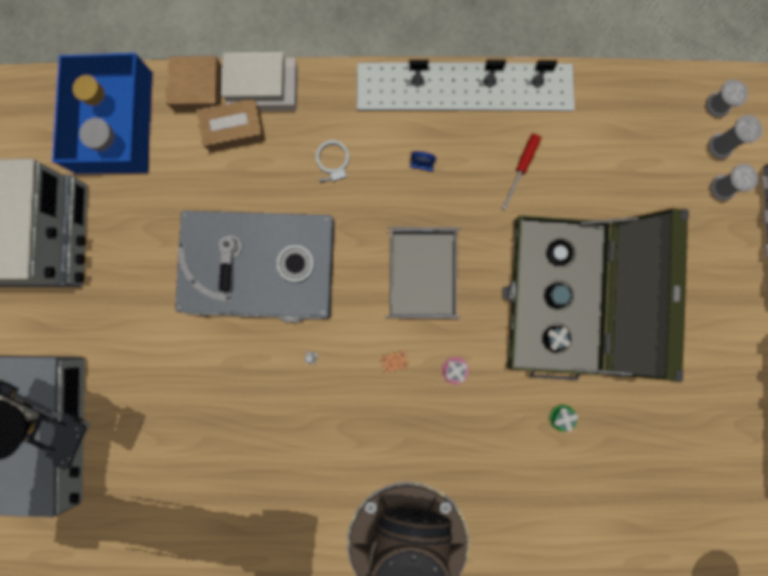

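View pics/s0.png

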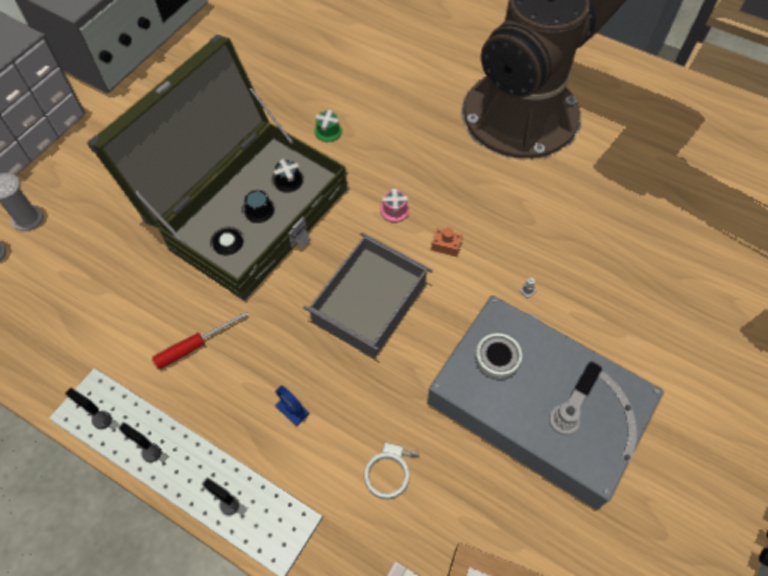

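Top view, pixels in the original frame: taped window at about (371,225), sound at (373,197), cap at (373,168), port at (197,175), lever pivot at (152,163), bin at (282,182). The pink and green look-alikes are outside the case. The scene view agrees. World positions: taped (0.41,-0.29), sound (0.495,-0.287), port (0.553,0.215). I'll grip with the jaws along x and partly open, so they clear the neighbouring flange and the lid.

```bash
python3 -m inch '0.7 20 -30 5 0 0 -30;0.7 20 -30 5 0 0 -30;0.7 20 -30 5 0 0 -30;0.7 20 -30 5 0 0 -30;0.7 20 -30 5 0 0 -30;0.7 20 -30 5 0 0 -30;0.7 20 -60 5 0 0 -66.7;0.7 20 -60 5 0 0 -66.7;0.7 20 -60 5 0 0 -66.7;0.7 20 -60 5 0 0 -66.7;0.7 20 -60 5 0 0 -66.7;0.7 20 -60 5 0 0 -66.7' && python3 -m inch '0.7 -5.7 -31 -3 0 0 0;0.7 -5.7 -31 -3 0 0 0;0.7 -5.7 -31 -3 0 0 0;0.7 -5.7 -31 -3 0 0 0;0.7 -5.7 -31 -3 0 0 0;0.7 -5.7 -31 -3 0 0 0;0.7 -5.7 -31 -3 0 0 0;0.7 -5.7 -31 -3 0 0 0'
cat > look.py <<'E'
from h import *
import sys
f=grab_frame("wrist");save(f,sys.argv[1],s=1.5)
s=telemetry.get_state();print(s["t"],s["eef_pos"],s["ee_rot"],s["q"])
print("tcp px",proj(f,s["eef_pos"]))
for a in sys.argv[2:]:
    k,z=a.split("=")
    for o in pinpoint("wrist",k)[:3]: print("pt",k,round(o["p"],2),np.round(o["location"]),np.round(ray(f,o["location"],float(z)),4))
    for o in regions_of("wrist",k)[:3]:
        m=o["pixels"].astype(np.uint8);ys,xs=np.nonzero(m);print("rg",k,round(o["p"],2),o["bbox"],[xs.mean().round(1),ys.mean().round(1)])
E
python3 look.py w1 taped_window=.024 sound_window=.024 blank_cap=.024
```

```text
t: 2.5
eef_pos: [0.4667, 0.0171, 0.277]
ee_rot: [3.141, 0.001, 3.137]
force: [0.2, 1.3, -0.3]
width: 0.0612
t: 3.5
eef_pos: [0.4103, -0.2917, 0.2472]
ee_rot: [3.141, 0.001, 3.139]
force: [0.1, -0.6, -0.4]
width: 0.061
3.55 [ 0.41037866 -0.29163807  0.24730594] [3.14147007e+00 1.42847283e-03 3.13946162e+00] [-2.27352704e-01  5.87690767e-02 -3.25815470e-01 -4.73311891e-04
 -1.18484680e+00  2.25399629e-01]
tcp px [254.0248842  239.36244276]
pt taped_window 0.9 [254. 164.] [ 0.4094 -0.2928  0.024 ]
pt taped_window 0.9 [378. 150.] [ 0.2592 -0.3095  0.024 ]
pt taped_window 0.86 [298. 292.] [ 0.3501 -0.114   0.024 ]
rg taped_window 0.84 [357.6, 127.8, 412.9, 169.9] [np.float64(384.1), np.float64(149.0)]
rg taped_window 0.75 [282.8, 280.2, 320.5, 310.2] [np.float64(299.9), np.float64(294.7)]
rg taped_window 0.73 [230.8, 140.2, 276.3, 192.0] [np.float64(255.7), np.float64(166.3)]
pt sound_window 0.68 [185. 159.] [ 0.4948 -0.2994  0.024 ]
rg sound_window 0.55 [158.8, 134.9, 212.0, 182.3] [np.float64(184.0), np.float64(162.4)]
pt blank_cap 0.62 [117. 157.] [ 0.5778 -0.3017  0.024 ]
rg blank_cap 0.6 [92.2, 132.2, 137.6, 178.1] [np.float64(113.7), np.float64(156.5)]
rg blank_cap 0.51 [178.7, 297.0, 228.0, 307.2] [np.float64(204.1), np.float64(301.6)]
```

View pics/w1.png

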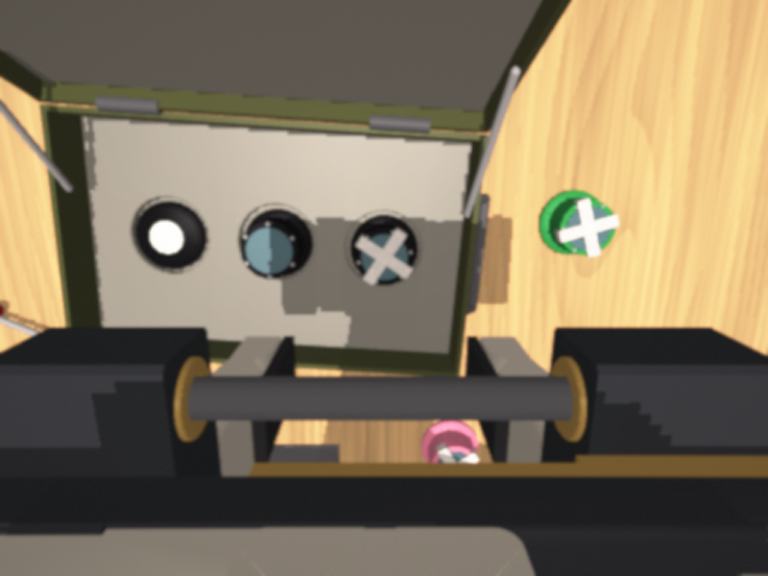

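The wrist view shows the taped window at (254,164), the sound one at (185,159), the cap at (117,157), and a lid strut foot near (312,143). I'll check the strut's clearance against the gripper body.

```bash
python3 - <<'E'
from h import *
f=grab_frame("wrist")
for uv,z in (((312,143),.07),((344,47),.2),((344,47),.15),((46,126),.07),((256,170),.062),((179,165),.062)): print(uv,z,ray(f,uv,z))
f=grab_frame("scene")
for uv,z in (((193,93),.07),((165,60),.2),((165,60),.15),((165,60),.24)): print(uv,z,ray(f,uv,z))
E
```

```text
(312, 143) 0.07 [ 0.34803714 -0.32428723  0.07      ]
(344, 47) 0.2 [ 0.35539211 -0.39644681  0.2       ]
(344, 47) 0.15 [ 0.3421267  -0.40469634  0.15      ]
(46, 126) 0.07 [ 0.62690921 -0.34292806  0.07      ]
(256, 170) 0.062 [ 0.40748068 -0.29376735  0.062     ]
(179, 165) 0.062 [ 0.49274605 -0.29972504  0.062     ]
(193, 93) 0.07 [ 0.35255777 -0.32123088  0.07      ]
(165, 60) 0.2 [ 0.3861358  -0.36735938  0.2       ]
(165, 60) 0.15 [ 0.35055322 -0.40421611  0.15      ]
(165, 60) 0.24 [ 0.41460186 -0.337874    0.24      ]
```

```bash
python3 -m inch '0.7 -0.2 -0.1 -5 0 0 0;0.7 -0.2 -0.1 -10 0 0 0;0.7 -0.2 -0.1 -14 0 0 0;0.7 -0.2 -0.1 -17 0 0 0;0.7 -0.2 -0.1 -19 0 0 0;0.7 -0.2 -0.1 -20.6 0 0 0;0.7 -0.2 -0.1 -20.7 0 0 0;0.7 -0.2 -0.1 -20.7 0 0 0;0.4 -0.2 -0.1 -20.7 0 0 0;0.4 -0.2 -0.1 -20.7 0 0 0;0.4 -0.2 -0.1 -20.7 0 0 0;0.4 -0.2 -0.1 -20.7 0 0 0' 20 && python3 -m inch '0.4 0 0 0 0 0 0;0.4 0 0 0 0 0 0;0.4 0 0 2 0 0 0;0.4 0 0 5 0 0 0;0.4 0 0 9 0 0 0;0.4 0 0 13 0 0 0;0.4 0 0 13 0 0 0;0.4 0 0 13 0 0 0'
```

```text
t: 5.45
eef_pos: [0.4081, -0.2937, 0.0406]
ee_rot: [-3.141, 0.002, 3.138]
force: [-1.6, 1.4, 6.4]
width: 0.0435
t: 6.45
eef_pos: [0.4075, -0.2933, 0.1698]
ee_rot: [3.141, 0.001, 3.138]
force: [-0.9, -0.3, -1.8]
width: 0.0433
```

```bash
python3 -m inch '0.4 3 5 0 0 0 0;0.4 6 10 0 0 0 0;0.4 9 15 0 0 0 0;0.4 11.5 20 0 0 0 0;0.4 13 24 0 0 0 0;0.4 13.3 25.7 -2 0 0 0;0.4 13.3 25.7 -5 0 0 0;0.4 13.3 25.7 -8 0 0 0;0.4 13.3 25.7 -10 0 0 0;0.4 13.3 25.7 -11.5 0 0 0;0.4 13.3 25.7 -12.2 0 0 0;0.4 13.3 25.7 -12.4 0 0 0' && python3 -m inch '0.4 0 0 -0.3 0 0 0;0.4 0 0 -0.6 0 0 0;0.4 0 0 -0.8 0 0 0;0.4 0 0 -0.8 0 0 0'
```

```text
t: 7.95
eef_pos: [0.5404, -0.0364, 0.0454]
ee_rot: [3.141, 0.0, 3.138]
force: [-0.3, -0.0, -1.4]
width: 0.0435
t: 8.45
eef_pos: [0.5403, -0.0364, 0.0374]
ee_rot: [3.141, 0.0, 3.138]
force: [0.7, 0.5, -0.7]
width: 0.0435
```

```bash
python3 -m inch '0.4 0 0 -0.1 0 0 0;0.4 0 0 -0.15 0 0 0;0.4 0 0 -0.15 0 0 0' && python3 -m inch '0.7 0 0 0 0 0 0;0.7 0 0 0 0 0 0;0.7 0 0 0 0 0 0;0.7 0 0 2 0 0 0;0.7 0 0 6 0 0 0;0.7 0 0 12 0 0 0;0.7 -1 -6 16 0 0 0;0.7 -2 -12 16 0 0 0;0.7 -3 -18 16 0 0 0;0.7 -4 -23 16 0 0 0;0.7 -4.7 -26.2 16 0 0 0;0.7 -4.7 -26.2 16 0 0 0'; python3 - <<'E'
from h import *
f=grab_frame("wrist");print(telemetry.get_state()["eef_pos"])
for o in pinpoint("wrist","sound_window")[:3]: print(o["p"],o["location"],ray(f,o["location"],.024))
for o in regions_of("wrist","sound_window")[:2]: print(o["p"],o["bbox"])
s=grab_frame("top");
for o in pinpoint("top","taped_window")[:5]: print("top",o["p"],ray(s,o["location"],.02))
E
```

```text
t: 8.82
eef_pos: [0.5405, -0.0364, 0.0366]
ee_rot: [3.141, 0.001, 3.138]
force: [-2.4, 1.4, 5.9]
width: 0.0437
t: 10.32
eef_pos: [0.4925, -0.3004, 0.1961]
ee_rot: [3.141, -0.0, 3.135]
force: [0.4, 0.2, 0.4]
width: 0.0615
[ 0.49291672 -0.29935405  0.19622465]
0.55 [252.5, 173.4] [ 0.49373969 -0.30068657  0.024     ]
0.71 [225.8, 148.3, 280.7, 205.6]
top 0.73 [ 0.53298797 -0.03293293  0.02      ]
top 0.64 [ 0.2395134  -0.30732611  0.02      ]
```

```bash
python3 -m inch '0.7 0.1 -0.05 -5 0 0 0;0.7 0.1 -0.05 -9 0 0 0;0.7 0.1 -0.05 -12 0 0 0;0.7 0.1 -0.05 -14 0 0 0;0.7 0.1 -0.05 -15.3 0 0 0;0.7 0.1 -0.05 -15.6 0 0 0;0.7 0.1 -0.05 -15.6 0 0 0;0.4 0.1 -0.05 -15.6 0 0 0;0.4 0.1 -0.05 -15.6 0 0 0;0.4 0.1 -0.05 -15.6 0 0 0;0.4 0.1 -0.05 -15.6 0 0 0;0.4 0.1 -0.05 -15.6 0 0 0' 20 && python3 -m inch '0.4 0 0 0 0 0 0;0.4 0 0 2 0 0 0;0.4 0 0 5 0 0 0;0.4 0 0 9 0 0 0;0.4 0 0 14 0 0 0;0.4 0 5 17 0 0 0;0.4 0 10 17 0 0 0;0.4 0 15 17 0 0 0;0.4 0 20 17 0 0 0;0.4 0 25 17 0 0 0;0.4 0 25 17 0 0 0;0.4 0 25 17 0 0 0' && python3 -m inch '0.4 1 5 0 0 0 0;0.4 2 10 0 0 0 0;0.4 4 15 0 0 0 0;0.4 5 20 0 0 0 0;0.4 5.8 25.5 0 0 0 0;0.4 5.8 26 0 0 0 0;0.4 5.8 26 -2 0 0 0;0.4 5.8 26 -3 0 0 0;0.4 5.8 26 -3 0 0 0'
python3 - <<'E'
from h import *
s=telemetry.get_state();print(s["eef_pos"],s["width"])
f=grab_frame("wrist");save(f,"w2",s=1.5)
for n,z in(("port_face",.097),("lever_pivot",.111),("lever_grip",.111),("sound_window",s["eef_pos"][2]-.0165)):
    for o in pinpoint("wrist",n)[:2]: print(n,o["p"],o["location"],ray(f,o["location"],z))
g=grab_frame("scene");save(g,"s2",(280,160,460,340),3)
for n,z in(("port_face",.097),("lever_pivot",.111),("lever_grip",.111),("sound_window",s["eef_pos"][2]-.0165)):
    for o in pinpoint("scene",n)[:2]: print("scene",n,o["p"],o["location"],ray(g,o["location"],z))
g=grab_frame("top")
for n,z in(("lever_pivot",.111),("lever_grip",.111),("pump_station",0)):
    for o in pinpoint("top",n)[:2]: print("top",n,o["p"],o["location"],ray(g,o["location"],z))
E
```

```text
t: 12.08
eef_pos: [0.4948, -0.2982, 0.0412]
ee_rot: [3.141, 0.001, 3.139]
force: [-2.2, 0.7, 5.8]
width: 0.0436
t: 13.58
eef_pos: [0.4947, -0.048, 0.211]
ee_rot: [3.141, 0.001, 3.14]
force: [0.1, -1.1, -0.9]
width: 0.0435
t: 14.7
eef_pos: [0.5525, 0.2105, 0.1802]
ee_rot: [-3.141, -0.001, 3.139]
force: [0.4, 0.2, -0.9]
width: 0.0437
[0.55250268 0.21048128 0.18018771] 0.043659938541825365
sound_window 0.65 [252.7, 226.3] [0.55329064 0.20943981 0.16368771]
scene port_face 0.94 [331.7, 236.2] [0.55182537 0.21521627 0.097     ]
scene lever_pivot 0.97 [378.9, 275.7] [0.5876895  0.34516701 0.111     ]
scene lever_grip 0.84 [391.0, 250.7] [0.52009249 0.3440493  0.111     ]
top pump_station 0.64 [176.1, 177.1] [0.55266481 0.29126214 0.        ]
top pump_station 0.38 [371.2, 169.1] [ 0.577834   -0.30538706  0.        ]
```

View pics/w2.png

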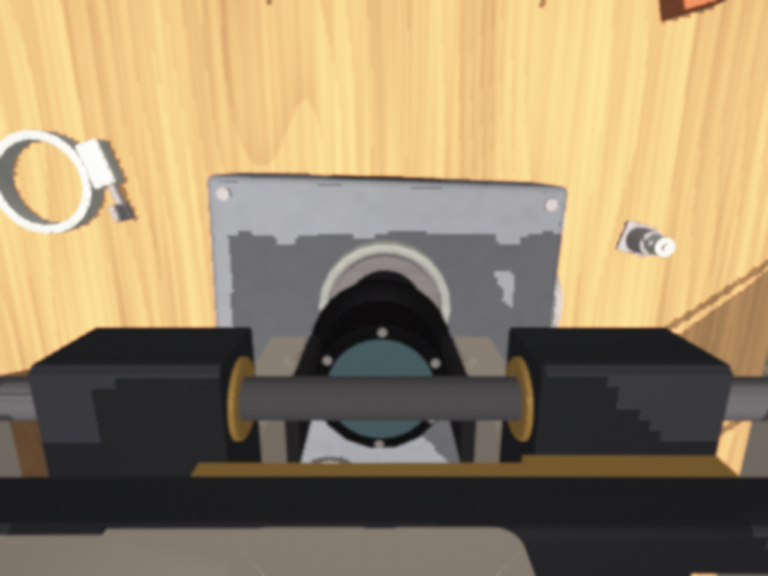

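View pics/s2.png

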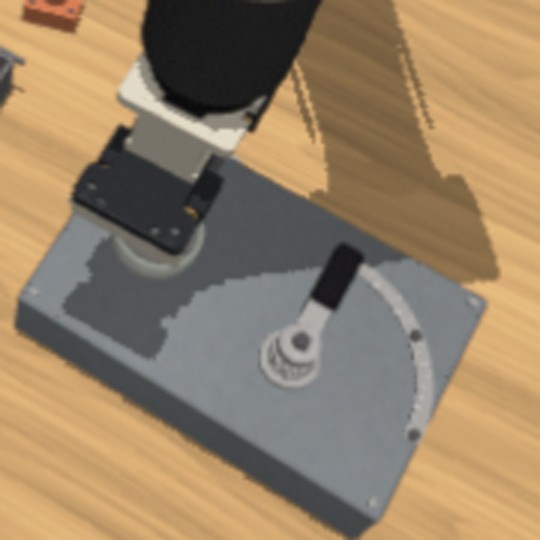

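The wrist view shows the held window upright, with its glass centre near (253,259). The ring arc is behind it, its top near (257,162) and its sides at x≈213 and 300. The scene view shows the lever at closed. Next I'll fit circles to both the ring and the held window in one wrist picture.

```bash
cat > fit.py <<'E'
from h import *
from scipy.optimize import least_squares
s=telemetry.get_state();tcp=s["eef_pos"];f=grab_frame("wrist");print(tcp)
def rect(z,c,h=.05,n=400):
    g=np.linspace(-h,h,n);X,Y=np.meshgrid(c[0]+g,c[1]+g)
    P=np.stack([X.ravel(),Y.ravel(),np.full(X.size,z)],1)
    K=np.array([[f["fx"],0,f["cx"]],[0,f["fy"],f["cy"]],[0,0,1]])
    p=cv2.projectPoints(P,cv2.Rodrigues(np.array(f["R"]))[0],np.array(f["t"]),K,np.array(f["dist_coeffs"]))[0].reshape(n,n,2).astype(np.float32)
    return cv2.remap(f["pixels"][:,:,::-1].copy(),p,None,cv2.INTER_CUBIC)
a=rect(.101,(.552,.213));b=rect(tcp[2]+.0215,tcp[:2])
for im,r in((a,35),(b,22)):  # grid 5 mm, crosses at centre
    for k in range(0,400,40): im[:6,k]=im[:6,k+1]=(0,0,255);im[k,:6]=im[k+1,:6]=(0,0,255)
    o=im.copy();cv2.circle(im,(200,200),int(r*4),(0,255,255),1);cv2.drawMarker(im,(200,200),(0,0,255))
import sys
cv2.imwrite("pics/%s.png"%sys.argv[1],np.hstack([a,b]))
E
python3 fit.py r1
```

```text
[0.55264057 0.21195395 0.18098666]
```

View pics/r1.png

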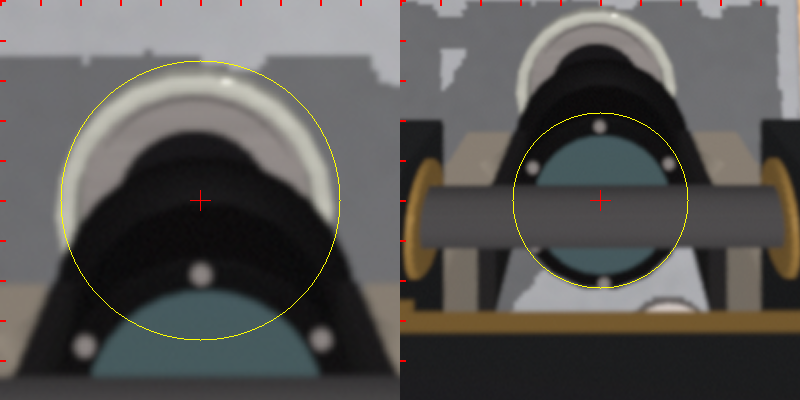

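Rectified map at 4 px/mm: ring centre is about (0.5508,0.215), and the held window's centre is about (0.5526,0.213). I'll shift (-0.2,+0.2) cm, lower to just above the ring and check again.

```bash
python3 -m inch '0.4 -0.2 0.2 -2 0 0 0;0.4 -0.2 0.2 -4 0 0 0;0.4 -0.2 0.2 -5.2 0 0 0;0.4 -0.2 0.2 -5.6 0 0 0;0.4 -0.2 0.2 -5.6 0 0 0'; python3 fit.py r2
```

```text
t: 16.08
eef_pos: [0.5509, 0.2141, 0.1252]
ee_rot: [3.141, 0.001, 3.14]
force: [0.6, -0.1, -1.0]
width: 0.0436
[0.55088562 0.21405607 0.12519572]
```

View pics/r2.png

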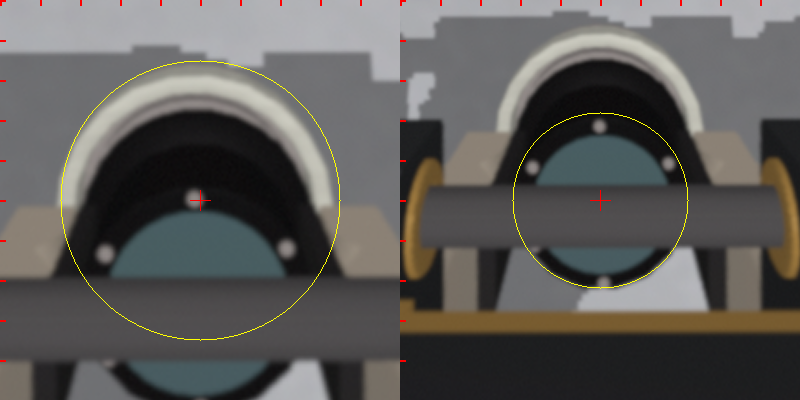

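Ring centre is about (0.551,0.2148) and the window about (0.551,0.215), so they're aligned. Lowering slowly now.

```bash
python3 -m inch '0.4 0 0 -0.3 0 0 0;0.4 0 0 -0.6 0 0 0;0.4 0 0 -0.8 0 0 0;0.4 0 0 -0.9 0 0 0;0.4 0 0 -0.9 0 0 0' && python3 -m inch '0.4 0 0 -0.1 0 0 0;0.4 0 0 -0.2 0 0 0;0.4 0 0 -0.3 0 0 0;0.4 0 0 -0.3 0 0 0'
```

```text
t: 16.75
eef_pos: [0.551, 0.2141, 0.1164]
ee_rot: [3.141, 0.001, 3.14]
force: [-0.2, 0.6, -1.0]
width: 0.0431
t: 17.25
eef_pos: [0.5511, 0.2142, 0.1142]
ee_rot: [3.141, 0.002, 3.141]
force: [-2.9, -0.5, 5.2]
width: 0.0437
```

TCP height 0.1142 is exactly the seating height (on the ring it would be about 0.118). I'll release, rise and check.

```bash
python3 -m inch '0.7 0 0 0 0 0 0;0.7 0 0 0 0 0 0;0.7 0 0 0 0 0 0;0.7 0 0 1 0 0 0;0.7 0 0 3 0 0 0;0.7 0 0 6 0 0 0;0.7 0 0 10 0 0 0;0.7 0 0 10 0 0 10;0.7 -1 4 10 0 0 20;0.7 -2 8 10 0 0 30;0.7 -3.3 12 10 0 0 40;0.7 -3.3 13 10 0 0 50' && python3 -m inch '0.5 0 0 0 0 0 10;0.5 0 0 0 0 0 20;0.5 0 0 0 0 0 30;0.5 0 0 0 0 0 40;0.5 0 0 0 0 0 40'
python3 - <<'E'
from h import *
s=telemetry.get_state();print(s["t"],s["eef_pos"],s["ee_rot"],s["q"])
F={}
for c in("wrist","scene","top"):
    f=F[c]=grab_frame(c)
    for n,z in(("port_face",.097),("sound_window",.097),("taped_window",.02),("lever_pivot",.111),("lever_grip",.111)):
        for o in pinpoint(c,n)[:2]: print(c,n,round(o["p"],2),np.round(o["location"]),np.round(ray(f,o["location"],z),4))
a=cv2.resize(F["scene"]["pixels"][160:340,200:460],None,fx=2.2,fy=2.2,interpolation=2);b=cv2.resize(F["wrist"]["pixels"],(572,396))
a=a[:396,:572];h=min(len(a),len(b));im=np.vstack([a[:h],b[:h]])
cv2.imwrite("pics/c1.png",cv2.resize(im,None,fx=.75,fy=.75)[:,:,::-1])
E
```

```text
t: 18.75
eef_pos: [0.5173, 0.3464, 0.2148]
ee_rot: [3.141, 0.002, -2.262]
force: [0.3, -1.0, -1.1]
width: 0.0614
t: 19.38
eef_pos: [0.5174, 0.3464, 0.2155]
ee_rot: [3.142, 0.003, -1.565]
force: [0.9, 0.4, -0.6]
width: 0.0438
19.375 [0.51742856 0.34644158 0.21547263] [ 3.14150110e+00  2.87654222e-03 -1.56488057e+00] [ 0.90190444  0.27971396 -0.1264142  -0.00203597 -1.16248003  0.67561415]
wrist sound_window 0.63 [402. 145.] [0.5559 0.217  0.097 ]
wrist taped_window 0.6 [295. 140.] [0.552  0.3006 0.02  ]
wrist lever_pivot 0.68 [256. 107.] [0.5873 0.3449 0.111 ]
wrist lever_grip 0.73 [252. 187.] [0.5203 0.3485 0.111 ]
scene port_face 0.91 [330. 238.] [0.5567 0.2141 0.097 ]
scene port_face 0.66 [245. 199.] [ 0.5757 -0.0065  0.097 ]
scene sound_window 0.9 [336. 240.] [0.5548 0.228  0.097 ]
scene taped_window 0.73 [220.  87.] [ 0.2591 -0.2958  0.02  ]
scene taped_window 0.63 [244. 198.] [ 0.5403 -0.0339  0.02  ]
scene lever_pivot 0.93 [380. 275.] [0.5856 0.3463 0.111 ]
scene lever_pivot 0.38 [152. 167.] [ 0.6264 -0.2453  0.111 ]
scene lever_grip 0.97 [394. 250.] [0.5152 0.35   0.111 ]
top port_face 0.92 [196. 176.] [0.5452 0.2164 0.097 ]
top port_face 0.38 [151. 160.] [0.5914 0.3481 0.097 ]
top sound_window 0.72 [260. 242.] [0.3584 0.034  0.097 ]
top sound_window 0.17 [370. 198.] [ 0.4833 -0.2791  0.097 ]
top taped_window 0.62 [303. 247.] [ 0.3409 -0.0933  0.02  ]
top taped_window 0.59 [283. 181.] [ 0.5387 -0.0335  0.02  ]
top lever_pivot 0.89 [147. 162.] [0.5841 0.3559 0.111 ]
```

View pics/c1.png

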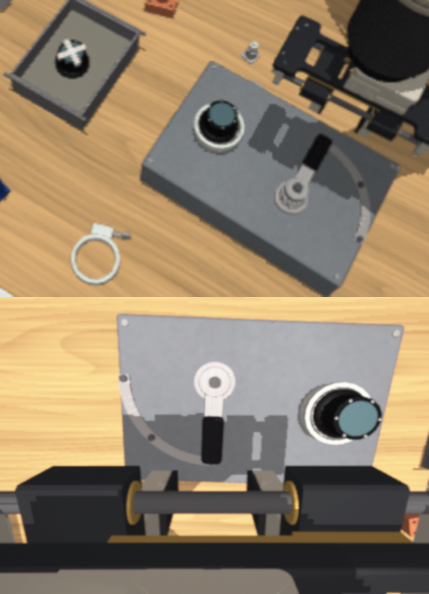

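The pictures show the taped window in the bin at (244,198) in the scene view, and the sound window seated in the ring. The lever is at closed, with pivot (0.5865,0.346) and grip (0.520,0.3485), so the station's yaw is about -2°. Pinching the sleeve now.

```bash
python3 -m inch '0.5 0.35 0.2 -4 0 0 -2;0.5 0.35 0.2 -8 0 0 -2;0.5 0.35 0.2 -10.5 0 0 -2;0.5 0.35 0.2 -12 0 0 -2;0.5 0.35 0.2 -12.3 0 0 -2;0.5 0.35 0.2 -12.3 0 0 -2;0.15 0.35 0.2 -12.3 0 0 -2;0.15 0.35 0.2 -12.3 0 0 -2;0.15 0.35 0.2 -12.3 0 0 -2;0.15 0.35 0.2 -12.3 0 0 -2;0.15 0.35 0.2 -12.3 0 0 -2' 40; python3 - <<'E'
import numpy as np
for a in range(5,51,5):
    t=np.radians(178-a);print(a,np.round(6.5*(np.array([np.cos(t),np.sin(t)])-np.array([np.cos(np.radians(178)),np.sin(np.radians(178))])),2))
E
```

```text
t: 21.65
eef_pos: [0.5208, 0.3476, 0.0924]
ee_rot: [3.141, 0.002, -1.599]
force: [-1.6, -5.0, 5.8]
width: 0.0217
5 [0.04 0.57]
10 [0.14 1.12]
15 [0.28 1.67]
20 [0.47 2.21]
25 [0.7  2.72]
30 [0.98 3.22]
35 [1.3  3.68]
40 [1.67 4.12]
45 [2.06 4.53]
50 [2.49 4.9 ]
```

```bash
python3 -m inch '0.15 0.01 0.28 0 0 0 -2.5;0.15 0.04 0.57 0 0 0 -5;0.15 0.08 0.85 0 0 0 -7.5;0.15 0.14 1.12 0 0 0 -10;0.15 0.2 1.4 0 0 0 -12.5;0.15 0.28 1.67 0 0 0 -15;0.15 0.37 1.94 0 0 0 -17.5;0.15 0.47 2.21 0 0 0 -20;0.15 0.58 2.47 0 0 0 -22.5;0.15 0.7 2.72 0 0 0 -25;0.15 0.7 2.72 0 0 0 -25'; python3 -c "
import numpy as np
p=lambda a:6.5*np.array([np.cos(np.radians(178-a)),np.sin(np.radians(178-a))])
for a in (30,35,40,45):print(a,np.round(p(a)-p(25),2))"
```

```text
t: 23.02
eef_pos: [0.5278, 0.3742, 0.0924]
ee_rot: [3.141, 0.001, -2.035]
force: [-0.5, -4.5, 3.6]
width: 0.022
30 [0.28 0.49]
35 [0.6  0.96]
40 [0.96 1.4 ]
45 [1.36 1.8 ]
```

```bash
python3 -m inch '0.15 0.13 0.25 0 0 0 -2.5;0.15 0.28 0.49 0 0 0 -5;0.15 0.43 0.73 0 0 0 -7.5;0.15 0.6 0.96 0 0 0 -10;0.15 0.77 1.18 0 0 0 -12.5;0.15 0.96 1.4 0 0 0 -15;0.15 1.15 1.61 0 0 0 -17.5;0.15 1.36 1.8 0 0 0 -20;0.15 1.36 1.8 0 0 0 -20;0.15 1.36 1.8 0 0 0 -20'
python3 - <<'E'
from h import *
s=telemetry.get_state();print(s["eef_pos"],s["ee_rot"],s["force"],s["moment"],s["width"])
F={}
for c in("scene","wrist","top"):
    f=F[c]=grab_frame(c)
    for n,z in(("sound_window",.097),("taped_window",.02),("lever_pivot",.111),("lever_grip",.111)):
        for o in pinpoint(c,n)[:2]: print(c,n,round(o["p"],2),np.round(o["location"]),np.round(ray(f,o["location"],z),4))
a=cv2.resize(F["scene"]["pixels"][160:340,280:460],(540,540),interpolation=2)
cv2.imwrite("pics/c2.png",a[:,:,::-1]);save(F["wrist"],"w9",s=1.5)
E
```

```text
t: 24.28
eef_pos: [0.5411, 0.3917, 0.0925]
ee_rot: [3.141, -0.0, -2.382]
force: [-1.4, -5.2, 4.2]
width: 0.0217
[0.54111281 0.39172314 0.09246024] [ 3.14130743e+00 -1.89921079e-04 -2.38220829e+00] [-1.3694017  -5.18336052  4.15850796] [-1.65079081  0.68094825  0.28437153] 0.021735522515439764
scene sound_window 0.9 [335. 240.] [0.5573 0.2257 0.097 ]
scene sound_window 0.38 [356. 273.] [0.602  0.3008 0.097 ]
scene taped_window 0.91 [243. 199.] [ 0.5442 -0.0346  0.02  ]
scene taped_window 0.86 [219.  87.] [ 0.26   -0.3002  0.02  ]
scene lever_pivot 0.63 [379. 277.] [0.59   0.3469 0.111 ]
scene lever_grip 0.84 [408. 270.] [0.541 0.393 0.111]
scene lever_grip 0.27 [257. 317.] [0.8034 0.1685 0.111 ]
wrist lever_pivot 0.74 [255. 123.] [0.5845 0.3457 0.111 ]
wrist lever_grip 0.95 [254. 258.] [0.5398 0.3929 0.111 ]
top sound_window 0.63 [195. 176.] [0.5472 0.2199 0.097 ]
top taped_window 0.69 [283. 180.] [ 0.5405 -0.0344  0.02  ]
top taped_window 0.55 [303. 248.] [ 0.34   -0.0924  0.02  ]
top lever_pivot 0.75 [145. 166.] [0.5732 0.3596 0.111 ]
top lever_grip 0.61 [134. 181.] [0.5289 0.3926 0.111 ]
```

View pics/w9.png

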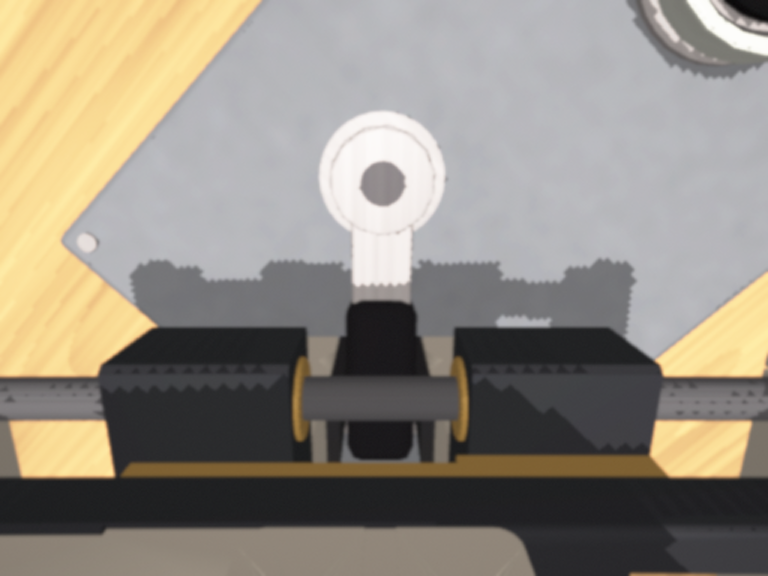

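View pics/c2.png

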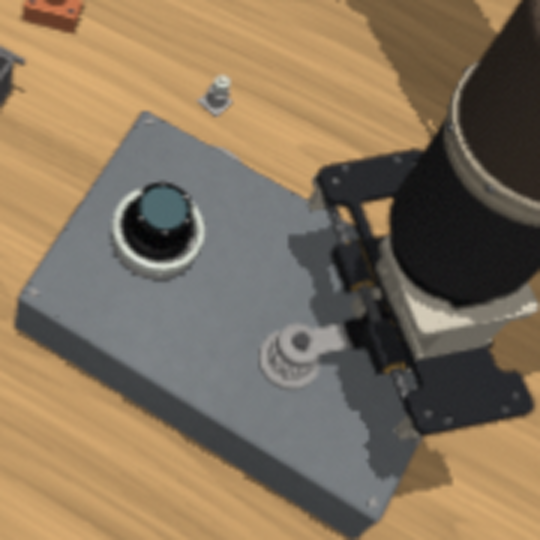

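The wrist view shows the lever clamped straight between the pads. Tool turn of 0.783 rad and the measured lever direction both give about 45°. The scene view shows the window still seated. I'll hold a bit longer, then hand in.

```bash
python3 -m inch '0.15 0 0 0 0 0 0;0.15 0 0 0 0 0 0;0.15 0 0 0 0 0 0;0.15 0 0 0 0 0 0;0.15 0 0 0 0 0 0;0.15 0 0 0 0 0 0;0.15 0 0 0 0 0 0;0.15 0 0 0 0 0 0' && python3 -c "
from station import arm
print(arm.job_done())"
```

```text
t: 26.02
eef_pos: [0.5411, 0.3917, 0.0924]
ee_rot: [3.141, -0.0, -2.382]
force: [-2.1, -4.8, 4.3]
width: 0.0217
the job is handed in; nothing more can be done
None
```

I handed the job in at about 26 s; it reports no verdict, so the results below are from my own checks.

- **Taped window:** it is in the reject bin. The last pictures put it about 5 mm from the estimated bin centre. I lowered it until it touched the pad before letting go.
- **Sound window:** it is seated inside the port's ring. The gripper height at contact (0.1142 m) matched the sealing face; resting on the ring would have read about 0.118 m. The last close-up, just before lowering, put it within about 1 mm of the port centre.
- **Valve lever:** it is held pinched at half open. The tool turned 0.783 rad after gripping, and the lever's direction in the wrist picture gives about 44.6°. The grip was set to 40 N, and the pose stayed steady over the last second.

**Where checks disagreed:** after release, the scene and top cameras put the sound window up to about 12 mm from the port, and not in the same place as each other. I relied on the contact height and on the pictures, which show it upright inside the ring. I did not measure its position again from close up after letting go.

**Not checked:** I never touched the blank cap or the other bystanders on purpose, but I did not measure their positions again at the end.

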